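# Lay out the toy village on its display board

## Robot

A 6-joint arm with a two-finger parallel gripper is mounted at the origin on the work surface. World frame = base frame: x ahead of the robot, y to its left, z up, the work surface at z = 0. Lengths are in m, angles in degrees, forces in N, time in s.
With the tool pointing down it reaches from about 0.25 to 0.725 m from the base axis. Payload 9.7 kg.
Tool frame: the origin (TCP) lies at the very end of the fingers, on their centre line; the grasp point (between the pads) lies 19 mm behind it (bot.grip_point_offset is the distance from the TCP to the grasp point, in m); y points along the fingers, x is the direction in which the jaws open and shut, and the axes are right-handed (so a half turn about y gives the same grasp; the last joint's range is limited). The gripper opens to 85 mm and grips with 20 to 120 N. Pads are 22 mm wide; open, the fingers measure 114 mm over their backs; the gripper's body (76 mm by 85 mm) begins 54 mm behind the grasp point. The pads swing forward as they close: fully open they stand 13 mm farther back than shut.
Start: joints at [66.291, 4.979, 10.078, 95.1, 0, 90], TCP at [0.221, 0.504, 0.231] pointing down, gripper open.
Joint ranges: [-179.16, 179.16], [-48.56, 103.87], [-65.8, 70.77], [-126.05, 130.52], [-82.76, 87.17], [-180, 180]. Speed limits (degrees/s): [127.2, 127.2, 147.25, 180, 180, 180].

## Interface

Orientations are given as [roll, pitch, yaw] about the fixed x, y, z axes, in that order (R = Rz(yaw) Ry(pitch) Rx(roll)).
In Python, from workcell import bot gives the robot as it stands.
- The arm moves only by the shell command python3 -m inch 'ROWS' [FORCE]. ROWS is JSON, a list of rows, each a list of 3 entries, a list of its own where there are three numbers: the shift along the tool's x, y, z in mm, then the turn, a rotation vector about the tool's x, y, z in rad, then the finger opening in mm, from 0 to 85.4. In form: [[[x, y, z], [ax, ay, az], grip], ...]. A call has 1 to 20 rows; each row is the pose to reach, as a shift and turn from the pose measured when the call began, along the tool's axes at that moment; what a row does not reach only later rows make up. A row lasts 1/10 s, in which the tool goes at most 50 mm and 8.59 degrees, less where a joint would pass 70% of its speed; a pose out of reach is approached as far as the arm can. A call with a gripper value outside its range is refused whole. The fingers move at their own pace and stop on an object; FORCE is the grip in N (left out, the last holds). Time passes only in rows, so rows that repeat a pose let the fingers close. It gives the time, the measured TCP pose, the force and the opening at its end, in the units of the state.
- bot.get_obs(): the state, without advancing time (a new reading comes with each control period).
- bot.camera(name): name is "scene" or "top"; returns a dict with "frame" (400x640x3 uint8, red, green, blue), "mtx" (3x3 intrinsics, pixels), "k1" (the pictures are not rectified: a ray, as slopes to the right and down, at radius r is drawn at 1 + k1 r^2 times it, then the intrinsics apply), "origin" and "orientation" of the camera in the world. Camera axes: x right, y down, z forward; pixel columns grow to the right and rows downward; lengths in m; the calibration is good to about 2 mm. A picture is of the moment at which its call begins. There is no depth.
- bot.job_done(): hands the job in, once; it reports no verdict.
Trained networks look in a picture, given as the dict that the camera call returned (one of the last four; its "shot" number tells which), for a name from the list of things; names that differ only in an ending like _2 or _b are one class to them, and where a whole thing is asked for, a point or a joint stands for the part that bears it (a point fixed in the world has none). Each returns a list of dicts, best first, with "confidence" (0 to 1); they miss things now and then, are a little off and sometimes report something else, mostly with a low value. They report only what shows in the picture. A call takes as long as a camera call. They do not tell look-alikes from the thing itself.
- bot.search_frame(picture, name): "box" ([left, top, right, bottom] in pixels, round what is visible of it).
- bot.cut_out(picture, name): "region" (400x640 bool, what is visible of it) and "box" ([left, top, right, bottom] in pixels, round what is visible of it).
The state is a dict: "time": time; "q": joint angles; "qd": joint speeds; "joint_efforts": joint torques, N m; "ee_pos": TCP position; "tcp_rot": TCP orientation; "wrist_force": force on the tool from outside, world axes, zero at the start; "torque": the same for the moment, N m; "opening": finger opening in m.
Only numpy, scipy, OpenCV 4.12 (cv2) and the standard library are available. Lean on these libraries where they do the work, as an engineer would, in place of code of your own. Each camera call takes 0.05 s, during which the arm holds its last target. There are 200 camera calls.

## Task

Lay out the painted toy village from the cardboard sheet on the plywood display board, whose front is the edge with the yellow stripe: stand the white house midway between the blue pond and the grey parking place, with one of its doors squarely to the front, and only after that set the red roof squarely on top of it, its ridge running along the house's longer side. Stand the green tree straight behind the pond (on the side away from the stripe), its centre 65 mm from the pond's centre, and park the orange car in the middle of the grey parking place, lengthwise along its longer side. Everything stands upright and let go at the end; leave the glue bottle and the unpainted tree where they are.

Things in the scene. Friction and masses are not known exactly. Their poses are not given: they have to be found in the camera images.
- board: fixed plywood display board, 170 (x) x 300 (y) x 12 mm thick, lying on the bench, turned up to 0.35 rad; origin at the centre of its underside (so its top is 12 mm above the origin), z up. Its front is the -x edge, marked by a yellow painted stripe 18 mm wide; +x points to the back, +y to the left as seen from the front
- pond: flat blue disc, 56 mm diameter, 4 mm thick, fixed on the board; origin at the centre of its underside, on the board's top; axes parallel to the board's. Its centre is 20 mm in front of the board's middle line (board x = -20 mm) and 100 mm to the left or right of the board's centre (either side, by chance)
- parking: flat grey rectangle, 60 (x) x 92 (y) x 4 mm thick, fixed on the board, longer side parallel to the yellow stripe; origin at the centre of its underside, on the board's top; axes parallel to the board's. Its centre lies at board x = -20 mm, 100 mm from the board's centre on the other side from the pond; midway between the two is board x = -20 mm, y = 0
- mat: fixed flat cardboard sheet, 230 (x) x 280 (y) x 4 mm thick, on the bench beside the board (left or right of it by chance); origin at the centre of its underside. The house, roof, tree and car start upright on it, in any order, at least 95 mm from centre to centre, each turned up to about 0.8 rad
- house: loose white wooden house block without roof, 38 (x) x 52 (y) x 40 mm high, flat top, about 60 g; origin at the centre of its underside, z up. The two 52 mm wide faces (-x and +x) are alike, each with a blue door and two dark windows; the 38 mm sides are plain
- roof: loose red gabled wooden roof, solid, flat underneath, 50 (x) x 60 (y, along the ridge) x 27 mm high, about 35 g; origin at the centre of its underside, z up. The gable ends (-y, +y) are upright and flat, 60 mm apart; slopes face -x and +x above 6 mm eaves. On the house its ridge runs along the house's y, its underside 40 mm above the house's; overhang 6 mm in x, 4 mm in y
- tree: loose green sawn tree, 62 mm high, with a brown foot 36 (x) x 44 (y) x 6 mm; the crown starts 16 mm up, is a flat 24 mm thick in x, 50 mm wide in y, and narrows in y towards the top; about 35 g; origin at the centre of its underside, z up. Any turn about z is fine
- car: loose orange wooden car with black wheels, 68 mm long (x), body 26 mm wide (y), 34 mm over the wheels, 38 mm high, about 45 g; origin at the centre of its underside, z up. The wheels sit 21 mm ahead of and behind the middle, 17 mm in diameter, and stick out 4 mm on each side; the body between them is flat-sided from 5 mm up. It does not roll
- glue: red glue bottle with white nozzle, 44 mm diameter, 118 mm high, loose, upright on the bench beyond the work; bystander; origin at the centre of its underside
- plain_tree: unpainted pale wooden tree of the same shape and size as the green one, loose on the bench between board and sheet; bystander; origin at the centre of its underside
Things that resemble listed ones, but are neither listed nor needed, are in the scene too. Several things have the shape of the house; the one meant has the colours described above.

How it is judged (in metres and radians):
On the way, in this order (a step that is already met when the one before it is completed fails the run):
1. the house stands midway between pond and parking place, door to the front (x of house in the frame of board between -0.035 and -0.005 m and y of house in the frame of board between -0.015 and 0.015 m and z of house in the frame of board between 0.008 and 0.016 m and angle between the x axis of house and the x axis of board, either way round below 0.25 rad and angle between house's own z axis and vertical below 0.1 rad and linear speed of house below 0.02 m/s), for 0.2 s.
2. after that, the roof lies squarely on the house (x of roof in the frame of house between -0.01 and 0.01 m and y of roof in the frame of house between -0.01 and 0.01 m and z of roof in the frame of house between 0.036 and 0.044 m and angle between the y axis of roof and the y axis of house, either way round below 0.25 rad and angle between roof's own z axis and vertical below 0.1 rad and linear speed of roof below 0.02 m/s), for 0.2 s.
At the end, for the whole second after the job is handed in: All upright, released, still: house midway between pond and parking place (15 mm per direction, 0.25 rad); roof on house (10 mm, 0.25 rad); tree on the board 65 mm straight behind the pond's centre (15 mm); car on the parking place, centred (15 mm), lengthwise (0.25 rad) (all of step 1 and all of step 2 and x of tree in the frame of pond between 0.05 and 0.08 m and y of tree in the frame of pond between -0.015 and 0.015 m and z of tree in the frame of pond between -0.004 and 0.004 m and angle between each of tree, car's own z axis and vertical below 0.1 rad and linear speed of each of tree, car below 0.02 m/s and x of car in the frame of parking between -0.015 and 0.015 m and y of car in the frame of parking between -0.015 and 0.015 m and z of car in the frame of parking between 0 and 0.008 m and angle between the x axis of car and the y axis of board, either way round below 0.25 rad); the robot touches nothing.
It fails at once if the glue bottle is disturbed (moved more than 20 mm) (distance of glue from where it was at the start of the episode above 0.02 m).
It fails at once if the unpainted tree is disturbed (moved more than 20 mm) (distance of plain_tree from where it was at the start of the episode above 0.02 m).
It also fails if it takes over 120 s, if anything falls off the work surface, if the arm or the gripper's body presses on something with over 40 N, if the wrist force passes 120 N, or if a joint passes its speed limit or range.

## Working session

There is one attempt and no reset: what is moved stays moved. The work goes in short steps, Python scripts to look and compute and a shell command to move; the robot and the scene stay as the last step left them, time stands still between calls to the robot, and variables do not carry over. Pictures are saved under pics/ and viewed, about 12 in all and at most 16, crops included, and the job is handed in when it is done.

```bash
ls; mkdir -p pics
python3 - <<'E'
from workcell import bot
import cv2
o=bot.get_obs(); print({k:o[k] for k in ['time','q','ee_pos','tcp_rot','opening']})
for n in ['scene','top']:
    p=bot.camera(n); cv2.imwrite(f'pics/{n}0.png',p['frame'][:,:,::-1]); print(n,p['mtx'],p['k1'],p['origin'],p['orientation'],p['shot'])
E
```

```text
pics
{'time': 0.0, 'q': array([6.62920165e+01, 5.01159500e+00, 1.00344784e+01, 9.50988308e+01,
       2.10370994e-04, 8.99998606e+01]), 'ee_pos': array([0.22105074, 0.50337967, 0.23057853]), 'tcp_rot': array([-8.99997894e+01,  7.59474041e-02,  6.62921559e+01]), 'opening': 0.08545230510877452}
scene [[467.83385956   0.         319.64748737]
 [  0.         467.83385956 194.47718741]
 [  0.           0.           1.        ]] -0.018528347182273905 [1.15589856 0.68020926 0.82231389] [-131.18306733   -1.09762109  135.35041981] 1
top [[447.40621047   0.         311.02076679]
 [  0.         447.40621047 197.99064038]
 [  0.           0.           1.        ]] 0.039014619478520814 [0.43349239 0.08249446 1.11784562] [-1.73660961e+02 -1.57877728e-03 -8.98069551e+01] 2
```

View pics/top0.png

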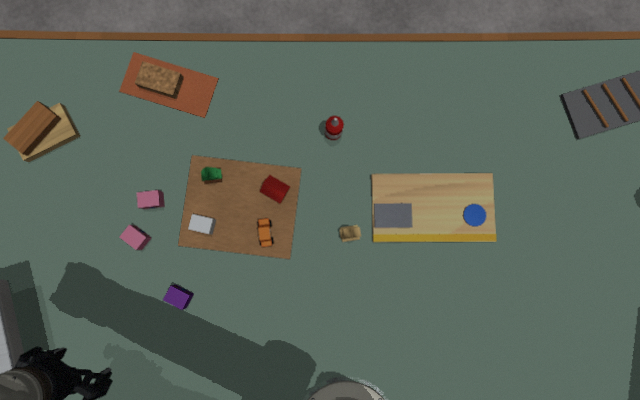

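View pics/scene0.png

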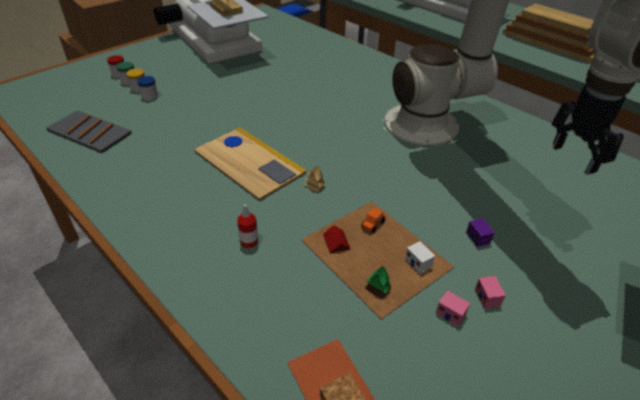

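```bash
cat > h.py <<'E'
import numpy as np, cv2
from itertools import product
from scipy.optimize import minimize
from scipy.spatial.transform import Rotation as R
from workcell import bot
def box(x,y,z0,z1): return [[a*x/2,b*y/2,z] for a,b in product((-1,1),(-1,1)) for z in (z0,z1)]
th=np.linspace(0,6.28,24)
M={'board':box(170,300,0,12),'house':box(38,52,0,40),'mat':box(230,280,0,4),'parking':box(60,92,0,4),
 'pond':[[28*np.cos(t),28*np.sin(t),4] for t in th],
 'roof':box(50,60,0,6)+[[0,30,27],[0,-30,27]],
 'tree':box(36,44,0,6)+box(24,50,16,18)+box(24,8,60,62),
 'car':[[x+s*21,y,z] for s in(-1,1) for x,y,z in box(17,34,0,15)]+box(68,26,5,20)+box(30,26,36,38),
 'glue':[[22*np.cos(t),22*np.sin(t),z] for t in th for z in (0,80)]+[[0,0,118]]}
M['plain_tree']=M['tree']
def proj(p,W):
    Rc=R.from_euler('xyz',p['orientation'],degrees=True).as_matrix().T
    return cv2.projectPoints(np.asarray(W,float),cv2.Rodrigues(Rc)[0],-Rc@np.array(p['origin']),p['mtx'],np.array([p['k1'],0,0,0]))[0][:,0]
def unproj(p,uv,z):
    n=cv2.undistortPoints(np.array([[uv]],float),p['mtx'],np.array([p['k1'],0,0,0]))[0,0]
    d=R.from_euler('xyz',p['orientation'],degrees=True).apply([n[0],n[1],1]);o=np.array(p['origin'])
    return o+d*(z-o[2])/d[2]
def world(name,s,z): 
    return R.from_euler('z',s[2]).apply(np.array(M[name])/1000)+[s[0],s[1],z]
def fit(name,views,z,s0):
    """views: list of (picture, region). pose x,y,yaw maximising hull overlap"""
    T=[]
    for p,reg in views:
        q=cv2.findNonZero(reg.astype(np.uint8))[:,0].astype(float)
        q=np.concatenate([q+d for d in [(-.5,-.5),(.5,-.5),(-.5,.5),(.5,.5)]])
        T.append((p,cv2.convexHull(q.astype(np.float32))))
    def cost(s):
        c=0
        for p,h in T:
            g=cv2.convexHull(proj(p,world(name,s,z)).astype(np.float32))
            i=cv2.intersectConvexConvex(g,h)[0]; c+=1-i/(cv2.contourArea(g)+cv2.contourArea(h)-i)
        return c/len(T)
    best=None
    for dy in np.arange(-1.5,1.6,.3):
        a=[s0[0],s0[1],s0[2]+dy]
        r=minimize(cost,a,method='Nelder-Mead',options=dict(initial_simplex=[a,[a[0]+.01,a[1],a[2]],[a[0],a[1]+.01,a[2]],[a[0],a[1],a[2]+.15]],xatol=1e-4,fatol=1e-4))
        if best is None or r.fun<best.fun: best=r
    return best.x,best.fun
def pick(p,name,near,z,rad=.06):
    """the cut-out whose centre lies nearest to a rough world position"""
    c=[]
    for d in bot.cut_out(p,name.replace('plain_','')):
        m=cv2.moments(d['region'].astype(np.uint8)); w=unproj(p,(m['m10']/m['m00'],m['m01']/m['m00']),z)
        c.append((np.hypot(*(w[:2]-near[:2])),d))
    c=[x for x in c if x[0]<rad]
    return min(c,key=lambda x:x[0])[1] if c else None
E
cat > m.py <<'E'
from h import *
P=[bot.camera('top'),bot.camera('scene')]
px=dict(board=(434,208),parking=(393,216),pond=(474,215),house=(201,224),roof=(275,189),tree=(212,175),car=(265,232),plain_tree=(349,233),glue=(335,127))
zz=dict(board=0,parking=.012,pond=.012,glue=0,plain_tree=0)
for n,uv in px.items():
    z=zz.get(n,.004); near=unproj(P[0],uv,z+.015); V=[]
    for p in P:
        d=pick(p,n,near,z+.015)
        if d: V.append((p,d['region'])); rgb=p['frame'][d['region']].mean(0).round(); print(n,d['confidence'],rgb,end=' ')
    if V:
        for W in ([V,V[:1],V[1:]] if len(V)>1 else [V]):
            s,c=fit(n,W,z,[near[0],near[1],0]); print('\n   ',s.round(4),np.degrees(s[2]).round(1),round(c,3),end='')
    print()
E
python3 m.py
```

```text
board 0.94 [157. 137.  94.] board 0.58 [162. 133.  86.] 
    [ 0.5357 -0.2208  0.0151] 0.9 0.048
    [ 0.533  -0.221   0.0062] 0.4 0.04
    [ 0.5361 -0.2202  0.0172] 1.0 0.054
parking 0.75 [95. 96. 99.] parking 0.83 [85. 85. 87.] 
    [ 0.5125 -0.1201  0.0315] 1.8 0.083
    [ 0.5134 -0.1204  0.011 ] 0.6 0.064
    [ 0.5109 -0.1185  0.0048] 0.3 0.094
pond 0.65 [ 51.  83. 142.] pond 0.75 [ 42.  67. 133.] 
    [ 0.5146 -0.3182  1.5589] 89.3 0.114
    [ 0.5134 -0.3175  1.5086] 86.4 0.079
    [ 0.5162 -0.3167 -0.1383] -7.9 0.133
house 0.79 [150. 152. 153.] house 0.74 [121. 119. 114.] 
    [ 0.4901  0.3494 -0.2092] -12.0 0.084
    [ 0.4891  0.3494 -0.22  ] -12.6 0.084
    [ 0.492   0.3503 -0.2268] -13.0 0.074
roof 0.58 [97. 24. 20.] roof 0.74 [90. 16. 12.] 
    [ 0.58    0.1734 -0.5418] -31.0 0.073
    [ 0.5812  0.1735 -0.5152] -29.5 0.063
    [ 0.5789  0.1737 -0.5439] -31.2 0.05
tree 0.81 [39. 72. 39.] tree 0.88 [25. 55. 25.] 
    [0.613  0.3314 0.1508] 8.6 0.063
    [0.6132 0.3307 0.1373] 7.9 0.045
    [0.613  0.3321 0.1924] 11.0 0.068
car 0.86 [129.  78.  38.] car 0.59 [118.  55.  21.] 
    [0.4704 0.1961 0.0574] 3.3 0.07
    [0.4711 0.1961 0.0602] 3.5 0.066
    [0.4693 0.1956 0.0585] 3.3 0.067

glue 0.84 [93. 43. 41.] glue 0.7 [86. 43. 40.] 
    [0.7278 0.0272 0.6056] 34.7 0.059
    [0.7275 0.0273 0.8982] 51.5 0.066
    [0.7275 0.0269 1.3741] 78.7 0.048
```

```bash
cat > go.py <<'E'
import sys; from h import *
x,y,z,yaw=map(float,sys.argv[1:5]); o=bot.get_obs()
Rc=R.from_euler('xyz',o['tcp_rot'],degrees=True); Rt=R.from_euler('xyz',[-90,0,yaw],degrees=True)
d=Rc.inv().apply(np.array([x,y,z])-o['ee_pos'])*1000; r=(Rc.inv()*Rt).as_rotvec()
print('shift',d.round(1),'turn',r.round(3),'rows',np.linalg.norm(d)/50,np.degrees(np.linalg.norm(r))/8.59)
print('t',o['time'],'q',np.round(o['q'],0),'pos',np.round(o['ee_pos'],4),'rot',np.round(o['tcp_rot'],1),'open',o['opening'],'F',np.round(o['wrist_force'],1))
E
python3 go.py .490 .3495 .12 78
python3 - <<'E'
from h import *
p=bot.camera('top'); a=cv2.resize(p['frame'][140:270,170:310],None,fx=4,fy=4,interpolation=2)
q=bot.camera('scene'); b=cv2.resize(q['frame'][200:310,310:460],None,fx=3,fy=3,interpolation=2)
c=np.zeros((520+0,560+0,3),np.uint8); cv2.imwrite('pics/cropt.png',a[:,:,::-1]); cv2.imwrite('pics/crops.png',b[:,:,::-1])
print(unproj(p,(349,233),.03))
E
```

```text
shift [ -33.   111.3 -308.1] turn [ 0.    -0.204  0.   ] rows 6.585021445440796 1.363160765683464
t 1.1 q [66.  5. 10. 95. -0. 90.] pos [0.2212 0.5036 0.2313] rot [-90.   -0.   66.3] open 0.0855452732361667 F [-0.7  0.2 -0.3]
[ 0.46926474 -0.00948026  0.03      ]
```

View pics/crops.png

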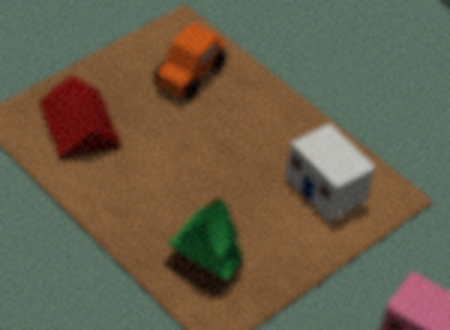

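```bash
R='x'; python3 -m inch '[[[-33,111,-308],[0,-0.204,0],85],[[-33,111,-308],[0,-0.204,0],85],[[-33,111,-308],[0,-0.204,0],85],[[-33,111,-308],[0,-0.204,0],85],[[-33,111,-308],[0,-0.204,0],85],[[-33,111,-308],[0,-0.204,0],85],[[-33,111,-308],[0,-0.204,0],85],[[-33,111,-308],[0,-0.204,0],85],[[-33,111,-308],[0,-0.204,0],85]]' 40; python3 go.py .490 .3495 .022 77.8
python3 - <<'E'
from h import *
q=bot.camera('scene'); b=cv2.resize(q['frame'][130:310,310:560],None,fx=3,fy=3,interpolation=2)
cv2.imwrite('pics/above.png',b[:,:,::-1])
E
```

```text
time: 2.1
ee_pos: [0.4901, 0.3489, 0.1198]
tcp_rot: [-89.9, 0.0, 77.9]
wrist_force: [-1.2, 0.8, 0.5]
opening: 0.0852
shift [ 0.6 97.8  0.1] turn [-0.001  0.002 -0.001] rows 1.9565309842560514 0.01301426453432258
t 2.1 q [35. 11.  5. 84.  0. 48.] pos [0.4901 0.3489 0.1198] rot [-89.9   0.   77.9] open 0.08518588226766195 F [-1.2  0.8  0.5]
```

View pics/above.png

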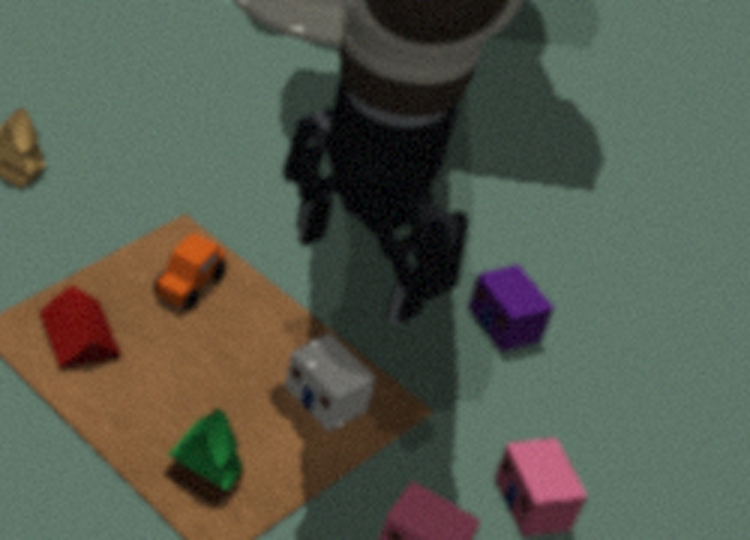

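```bash
python3 -m inch '[[[0,50,0],[0,0,0],85],[[0,90,0],[0,0,0],85],[[0,107,0],[0,0,0],85],[[0,107,0],[0,0,0],85],[[0,107,0],[0,0,0],45],[[0,107,0],[0,0,0],45],[[0,107,0],[0,0,0],45],[[0,107,0],[0,0,0],45],[[0,107,0],[0,0,0],45],[[0,107,0],[0,0,0],45],[[0,107,0],[0,0,0],45],[[0,107,0],[0,0,0],45]]' 40
```

```text
time: 3.35
ee_pos: [0.4905, 0.3507, 0.0158]
tcp_rot: [-90.1, -0.2, 78.0]
wrist_force: [-1.7, 1.1, 5.5]
opening: 0.0513
```

```bash
python3 -m inch '[[[0,-30,0],[0,0,0],45],[[0,-75,0],[0,0,0],45],[[0,-120,0],[0,0,0],45],[[0,-145,0],[0,0,0],45],[[0,-145,0],[0,0,0],45]]' 40;  python3 go.py .514 -.2195 .15 90.5
```

```text
time: 3.85
ee_pos: [0.4918, 0.3514, 0.1666]
tcp_rot: [-90.4, -0.5, 78.0]
wrist_force: [0.6, 0.7, -0.3]
opening: 0.0513
shift [-553.9   12.6 -140.6] turn [ 0.008 -0.219  0.008] rows 11.43172119957709 1.4602566354850701
t 3.85 q [36. 11. 10. 88.  0. 48.] pos [0.4918 0.3514 0.1666] rot [-90.4  -0.5  78. ] open 0.05132811485801632 F [ 0.6  0.7 -0.3]
```

```bash
python3 -m inch '[[[-554,12,-141],[0,-0.219,0],45],[[-554,12,-141],[0,-0.219,0],45],[[-554,12,-141],[0,-0.219,0],45],[[-554,12,-141],[0,-0.219,0],45],[[-554,12,-141],[0,-0.219,0],45],[[-554,12,-141],[0,-0.219,0],45],[[-554,12,-141],[0,-0.219,0],45],[[-554,12,-141],[0,-0.219,0],45],[[-554,12,-141],[0,-0.219,0],45],[[-554,12,-141],[0,-0.219,0],45],[[-554,12,-141],[0,-0.219,0],45],[[-554,12,-141],[0,-0.219,0],45],[[-554,12,-141],[0,-0.219,0],45],[[-554,12,-141],[0,-0.219,0],45],[[-554,12,-141],[0,-0.219,0],45],[[-554,12,-141],[0,-0.219,0],45]]' 40;  python3 go.py .514 -.2195 .05 90.5
```

```text
time: 5.45
ee_pos: [0.5145, -0.2185, 0.1507]
tcp_rot: [-90.5, -0.4, 90.6]
wrist_force: [-0.3, -0.9, -0.7]
opening: 0.0512
shift [ -1.7 100.7   1.5] turn [0.01  0.002 0.007] rows 2.0141353969459894 0.08169158248351908
t 5.45 q [-23.   5.   1.  86.   1. -24.] pos [ 0.5145 -0.2185  0.1507] rot [-90.5  -0.4  90.6] open 0.051158333420332394 F [-0.3 -0.9 -0.7]
```

```bash
python3 -m inch '[[[-2,50,1.5],[0.01,0,0.007],45],[[-2,100,1.5],[0.01,0,0.007],45],[[-2,112,1.5],[0.01,0,0.007],45],[[-2,119,1.5],[0.01,0,0.007],45],[[-2,122,1.5],[0.01,0,0.007],45],[[-2,122,1.5],[0.01,0,0.007],45]]' 40;  python3 go.py .514 -.2195 .024 90.5
```

```text
time: 6.05
ee_pos: [0.5153, -0.2199, 0.0306]
tcp_rot: [-90.1, 0.0, 90.6]
wrist_force: [-0.6, 0.1, -1.0]
opening: 0.0513
shift [0.5 6.6 1.3] turn [ 0.002  0.002 -0.001] rows 0.13504281556514977 0.019992954157632924
t 6.05 q [-23.   7. -10.  73.   0. -24.] pos [ 0.5153 -0.2199  0.0306] rot [-90.1   0.   90.6] open 0.051250901507790964 F [-0.6  0.1 -1. ]
```

```bash
python3 -m inch '[[[0.5,3,1],[0,0,0],45],[[0.5,5,1],[0,0,0],45],[[0.5,6.5,1],[0,0,0],45],[[0.5,6.5,1],[0,0,0],45]]' 40;  python3 go.py .514 -.2195 .024 90.5;python3 - <<'E'
from h import *
q=bot.camera('scene'); b=cv2.resize(q['frame'][100:230,180:350],None,fx=4,fy=4,interpolation=2)
cv2.imwrite('pics/pl.png',b[:,:,::-1])
E
```

```text
time: 6.45
ee_pos: [0.5143, -0.2195, 0.0241]
tcp_rot: [-90.1, 0.0, 90.6]
wrist_force: [0.0, -0.7, 0.0]
opening: 0.0511
shift [-0.   0.1  0.3] turn [ 0.002  0.002 -0.001] rows 0.005726641735789207 0.019533951260409233
t 6.45 q [-23.   7. -10.  72.   0. -24.] pos [ 0.5143 -0.2195  0.0241] rot [-90.1   0.   90.6] open 0.05112817971863422 F [ 0.  -0.7  0. ]
```

View pics/pl.png

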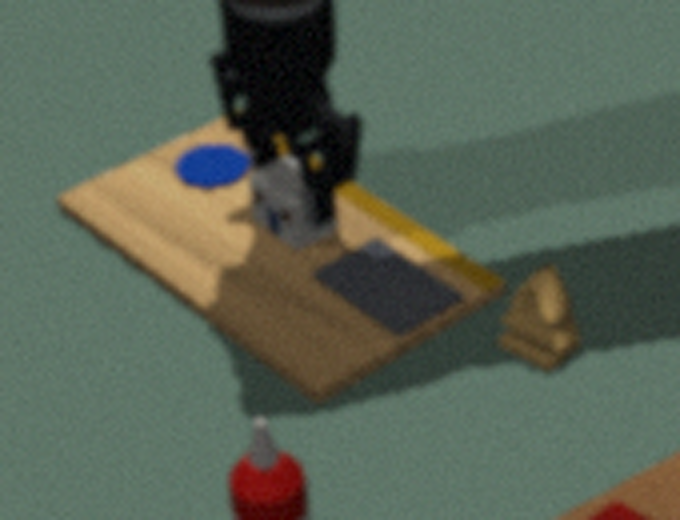

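```bash
python3 -m inch '[[[0,1,0],[0,0,0],45],[[0,1,0],[0,0,0],45]]' 40; python3 -m inch '[[[0,1.5,0],[0,0,0],45],[[0,1.5,0],[0,0,0],45]]' 40
```

```text
time: 6.7
ee_pos: [0.5144, -0.2195, 0.0239]
tcp_rot: [-90.1, 0.0, 90.6]
wrist_force: [-2.3, -0.4, 5.9]
opening: 0.0514
time: 6.9
ee_pos: [0.5146, -0.2196, 0.0238]
tcp_rot: [-90.2, 0.1, 90.6]
wrist_force: [-4.7, 2.2, 10.5]
opening: 0.0515
```

```bash
python3 -m inch '[[[0,-0.5,0],[0,0,0],62],[[0,-0.5,0],[0,0,0],70],[[0,-0.5,0],[0,0,0],70],[[0,-0.5,0],[0,0,0],70],[[0,-30,0],[0,0,0],70],[[0,-80,0],[0,0,0],85],[[0,-120,0],[0,0,0],85],[[0,-125,0],[0,0,0],85]]' 40;  python3 go.py .58 .1734 .15 59.5
```

```text
time: 7.7
ee_pos: [0.516, -0.2203, 0.1544]
tcp_rot: [-90.6, 0.2, 90.6]
wrist_force: [0.1, -0.5, 0.1]
opening: 0.0849
shift [393.    3.6 -68.2] turn [ 0.011  0.543 -0.001] rows 7.977165867995216 3.6237580405956007
t 7.7 q [-23.   5.   2.  86.   0. -24.] pos [ 0.516  -0.2203  0.1544] rot [-90.6   0.2  90.6] open 0.084880048670318 F [ 0.1 -0.5  0.1]
```

```bash
python3 -m inch '[[[393,3,-68],[0.011,0.543,0],85],[[393,3,-68],[0.011,0.543,0],85],[[393,3,-68],[0.011,0.543,0],85],[[393,3,-68],[0.011,0.543,0],85],[[393,3,-68],[0.011,0.543,0],85],[[393,3,-68],[0.011,0.543,0],85],[[393,3,-68],[0.011,0.543,0],85],[[393,3,-68],[0.011,0.543,0],85],[[393,3,-68],[0.011,0.543,0],85],[[393,3,-68],[0.011,0.543,0],85],[[393,3,-68],[0.011,0.543,0],85],[[393,3,-68],[0.011,0.543,0],85]]' 40;  python3 go.py .58 .1734 .012 59.5
cat > m1.py <<'E'
import sys; from h import *
# name x y z yaw : measure one thing near a rough pose, with both cameras
n=sys.argv[1]; x,y,z,yaw=map(float,sys.argv[2:6]); V=[]
for c in ('top','scene'):
    p=bot.camera(c); d=pick(p,n,np.array([x,y]),z+.015)
    if d:
        V.append((p,d['region'])); s,f=fit(n,V[-1:],z,[x,y,yaw]); print(n,c,round(d['confidence'],2),s.round(4),np.degrees(s[2]).round(1),round(f,3))
E
python3 m1.py house .514 -.2195 .012 0
```

```text
time: 8.9
ee_pos: [0.5797, 0.172, 0.1504]
tcp_rot: [-90.0, 0.1, 59.4]
wrist_force: [-0.1, -0.2, -0.1]
opening: 0.085
shift [  1.5 138.4   0.5] turn [ 0.001 -0.001 -0.001] rows 2.769001894558034 0.013126906757275321
t 8.9 q [17. 12.  9. 87. -0. 47.] pos [0.5797 0.172  0.1504] rot [-90.    0.1  59.4] open 0.0850265888409858 F [-0.1 -0.2 -0.1]
house top 0.91 [ 0.5135 -0.2204 -0.0362] -2.1 0.096
house scene 0.63 [ 0.5131 -0.2225  0.017 ] 1.0 0.053
```

```bash
python3 -m inch '[[[1,50,0],[0,0,0],85],[[1,100,0],[0,0,0],85],[[1,130,0],[0,0,0],85],[[1,137,0],[0,0,0],85],[[1,137,0],[0,0,0],85]]' 30; python3 -m inch '[[[0,0,0],[0,0,0],70],[[0,0,0],[0,0,0],50],[[0,0,0],[0,0,0],50],[[0,0,0],[0,0,0],50],[[0,0,0],[0,0,0],50],[[0,0,0],[0,0,0],50]]' 30
```

```text
time: 9.6
ee_pos: [0.5801, 0.1726, 0.0135]
tcp_rot: [-90.0, 0.1, 59.4]
wrist_force: [0.6, 0.3, 0.9]
opening: 0.0849
time: 10.2
ee_pos: [0.5815, 0.1729, 0.0162]
tcp_rot: [-90.2, -0.1, 59.4]
wrist_force: [0.4, -1.5, 7.1]
opening: 0.059
```

```bash
python3 -m inch '[[[0,-30,0],[0,0,0],50],[[0,-75,0],[0,0,0],50],[[0,-120,0],[0,0,0],50],[[0,-140,0],[0,0,0],50],[[0,-140,0],[0,0,0],50]]' 30;  python3 go.py .514 -.2198 .15 90.3
```

```text
time: 10.7
ee_pos: [0.5829, 0.1735, 0.1616]
tcp_rot: [-90.5, -0.4, 59.4]
wrist_force: [-0.5, -1.0, -0.6]
opening: 0.0587
shift [-373.7   10.2 -140.9] turn [ 0.01  -0.539  0.004] rows 7.989525026868535 3.598984185728187
t 10.7 q [17. 12. 10. 88. -0. 47.] pos [0.5829 0.1735 0.1616] rot [-90.5  -0.4  59.4] open 0.05874998535647764 F [-0.5 -1.  -0.6]
```

```bash
python3 -m inch '[[[-374,10,-141],[0.01,-0.539,0.004],50],[[-374,10,-141],[0.01,-0.539,0.004],50],[[-374,10,-141],[0.01,-0.539,0.004],50],[[-374,10,-141],[0.01,-0.539,0.004],50],[[-374,10,-141],[0.01,-0.539,0.004],50],[[-374,10,-141],[0.01,-0.539,0.004],50],[[-374,10,-141],[0.01,-0.539,0.004],50],[[-374,10,-141],[0.01,-0.539,0.004],50],[[-374,10,-141],[0.01,-0.539,0.004],50],[[-374,10,-141],[0.01,-0.539,0.004],50],[[-374,10,-141],[0.01,-0.539,0.004],50],[[-374,10,-141],[0.01,-0.539,0.004],50],[[-374,10,-141],[0.01,-0.539,0.004],50]]' 30;  python3 go.py .514 -.2198 .08 90.3
python3 - <<'E'
from h import *
for c,z in (('top',.138),('scene',.138)):
    p=bot.camera(c); d=pick(p,'roof',np.array([.514,-.22]),z+.015)
    if d: print(c,d['confidence'],p['frame'][d['region']].mean(0),fit('roof',[(p,d['region'])],z,[.514,-.22,0]))
b=cv2.resize(p['frame'][80:230,160:350],None,fx=4,fy=4,interpolation=2)
cv2.imwrite('pics/rf.png',b[:,:,::-1])
E
```

```text
time: 12.0
ee_pos: [0.5143, -0.2189, 0.1503]
tcp_rot: [-90.0, -0.0, 90.4]
wrist_force: [0.8, 0.3, -0.6]
opening: 0.0593
shift [-1.  70.3  0.3] turn [0.    0.002 0.001] rows 1.4054319084095557 0.010841631004035296
t 12.0 q [-23.   5.   1.  86.   0. -23.] pos [ 0.5143 -0.2189  0.1503] rot [-90.   -0.   90.4] open 0.05933003313802205 F [ 0.8  0.3 -0.6]
top 0.47 [94.49206349 32.50793651 26.48148148] (array([ 0.5060653 , -0.2089102 , -1.15351042]), np.float64(0.6880255603427856))
scene 0.82 [58.95528455 16.19105691 13.86585366] (array([ 0.51064572, -0.2218946 , -0.04087906]), np.float64(0.06429710533503319))
```

View pics/rf.png

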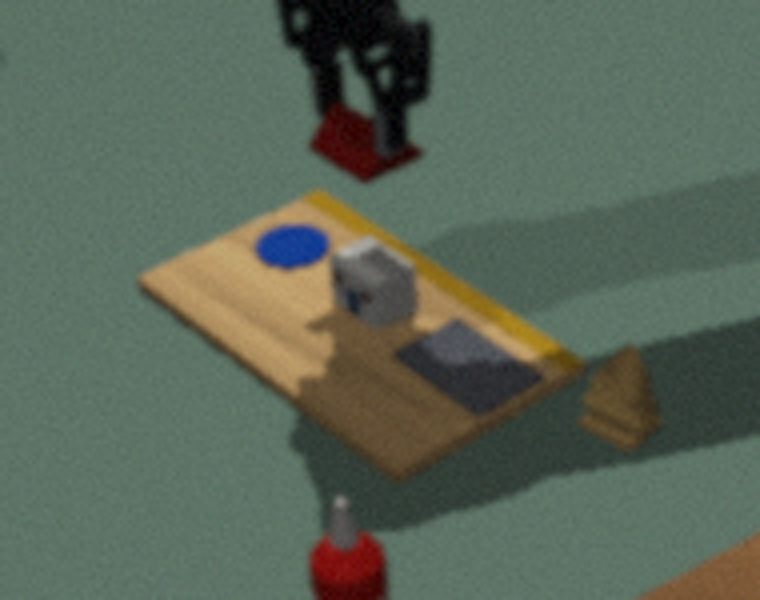

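```bash
python3 -m inch '[[[-1,40,-1.5],[0,0,0],50],[[-1,70,-1.5],[0,0,0],50],[[-1,78,-1.5],[0,0,0],50],[[-1,82,-1.5],[0,0,0],50],[[-1,82,-1.5],[0,0,0],50]]' 30;  python3 go.py .515 -.2198 .065 90.3
```

```text
time: 12.7
ee_pos: [0.516, -0.2206, 0.0692]
tcp_rot: [-90.1, -0.0, 90.3]
wrist_force: [0.5, 0.1, -1.1]
opening: 0.059
shift [0.8 4.2 1. ] turn [0.001 0.001 0.   ] rows 0.08773003709063255 0.007933018941662704
t 12.7 q [-23.   6.  -6.  77.   0. -23.] pos [ 0.516  -0.2206  0.0692] rot [-90.1  -0.   90.3] open 0.05898732774133136 F [ 0.5  0.1 -1.1]
```

```bash
python3 -m inch '[[[0.5,3,0.5],[0,0,0],50],[[0.5,4.5,0.5],[0,0,0],50],[[0.5,4.5,0.5],[0,0,0],50]]' 30; python3 -m inch '[[[0,1,0],[0,0,0],50],[[0,1,0],[0,0,0],50]]' 30
```

```text
time: 13.0
ee_pos: [0.5158, -0.2202, 0.0652]
tcp_rot: [-90.1, 0.0, 90.3]
wrist_force: [-0.2, -0.5, -1.0]
opening: 0.0588
time: 13.2
ee_pos: [0.5159, -0.2203, 0.0644]
tcp_rot: [-90.1, 0.0, 90.3]
wrist_force: [-0.4, 0.7, -0.5]
opening: 0.0585
```

```bash
python3 -m inch '[[[0,1,0],[0,0,0],50],[[0,1,0],[0,0,0],50]]' 30; python3 -m inch '[[[0,0.7,0],[0,0,0],50],[[0,0.7,0],[0,0,0],50]]' 30
```

```text
time: 13.4
ee_pos: [0.5161, -0.2203, 0.0642]
tcp_rot: [-90.2, 0.0, 90.3]
wrist_force: [-1.2, 0.9, 4.6]
opening: 0.059
time: 13.6
ee_pos: [0.5162, -0.2203, 0.0642]
tcp_rot: [-90.2, 0.0, 90.3]
wrist_force: [-1.3, 0.2, 4.7]
opening: 0.059
```

Contact at the expected height (64 mm). Release and withdraw straight up, then head for the tree.

```bash
python3 -m inch '[[[0,-0.3,0],[0,0,0],66],[[0,-0.3,0],[0,0,0],74],[[0,-0.3,0],[0,0,0],74],[[0,-0.3,0],[0,0,0],74],[[0,-0.3,0],[0,0,0],74],[[0,-30,0],[0,0,0],74],[[0,-75,0],[0,0,0],85],[[0,-110,0],[0,0,0],85],[[0,-110,0],[0,0,0],85]]' 30;  python3 go.py .613 .3312 .18 8.5
```

```text
time: 14.5
ee_pos: [0.5175, -0.221, 0.1797]
tcp_rot: [-90.6, 0.2, 90.3]
wrist_force: [0.7, -0.1, 0.5]
opening: 0.0851
shift [551.6  -1.4 -98.7] turn [0.012 1.428 0.004] rows 11.20752457973326 9.527167757535251
t 14.5 q [-23.   5.   5.  89.   0. -23.] pos [ 0.5175 -0.221   0.1797] rot [-90.6   0.2  90.3] open 0.08507843623478854 F [ 0.7 -0.1  0.5]
```

```bash
python3 -m inch '[[[552,0,-99],[0.012,1.428,0.004],85],[[552,0,-99],[0.012,1.428,0.004],85],[[552,0,-99],[0.012,1.428,0.004],85],[[552,0,-99],[0.012,1.428,0.004],85],[[552,0,-99],[0.012,1.428,0.004],85],[[552,0,-99],[0.012,1.428,0.004],85],[[552,0,-99],[0.012,1.428,0.004],85],[[552,0,-99],[0.012,1.428,0.004],85],[[552,0,-99],[0.012,1.428,0.004],85],[[552,0,-99],[0.012,1.428,0.004],85],[[552,0,-99],[0.012,1.428,0.004],85],[[552,0,-99],[0.012,1.428,0.004],85],[[552,0,-99],[0.012,1.428,0.004],85],[[552,0,-99],[0.012,1.428,0.004],85],[[552,0,-99],[0.012,1.428,0.004],85],[[552,0,-99],[0.012,1.428,0.004],85]]' 30;  python3 go.py .613 .3312 .10 8.5; python3 m1.py roof .514 -.22 .052 0; python3 m1.py car .4704 .1961 .004 .06;python3 - <<'E'
from h import *
q=bot.camera('scene'); b=cv2.resize(q['frame'][100:300,180:440],None,fx=3,fy=3,interpolation=2)
cv2.imwrite('pics/r2.png',b[:,:,::-1])
E
```

```text
time: 16.1
ee_pos: [0.6135, 0.3303, 0.1791]
tcp_rot: [-90.0, -0.0, 8.4]
wrist_force: [0.8, -0.5, -0.4]
opening: 0.085
shift [-0.4 79.1  0.9] turn [-0.001 -0.001  0.   ] rows 1.5819688934735288 0.009055264255706148
t 16.1 q [ 28.  26.  29.  94.   0. 110.] pos [0.6135 0.3303 0.1791] rot [-90.   -0.    8.4] open 0.08499157082291538 F [ 0.8 -0.5 -0.4]
roof top 0.81 [ 0.5126 -0.2207  0.0238] 1.4 0.032
roof scene 0.59 [ 0.5135 -0.2219 -0.0529] -3.0 0.131
car top 0.74 [0.4709 0.196  0.0665] 3.8 0.042
```

View pics/r2.png

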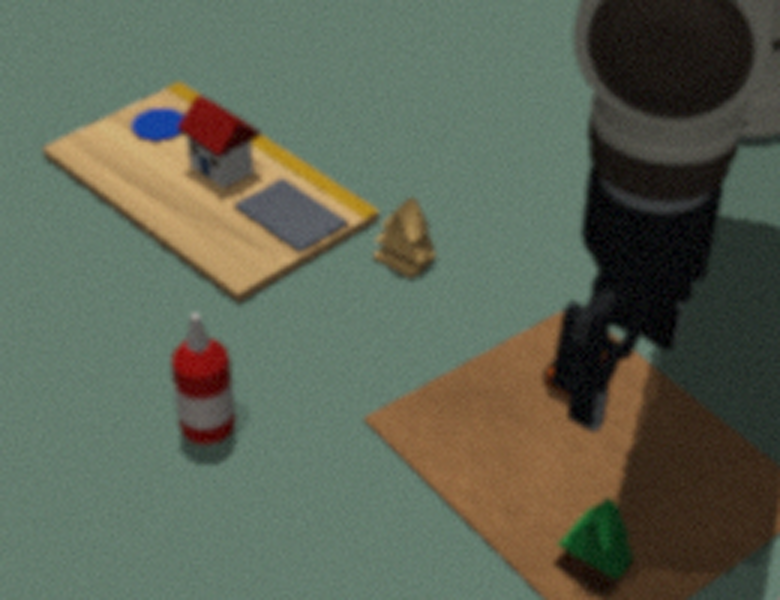

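```bash
python3 -m inch '[[[0,50,1],[0,0,0],85],[[0,100,1],[0,0,0],85],[[0,145,1],[0,0,0],85],[[0,156,1],[0,0,0],85],[[0,156,1],[0,0,0],85]]' 30; python3 -m inch '[[[0,0,0],[0,0,0],50],[[0,0,0],[0,0,0],15],[[0,0,0],[0,0,0],15],[[0,0,0],[0,0,0],15],[[0,0,0],[0,0,0],15],[[0,0,0],[0,0,0],15],[[0,0,0],[0,0,0],15],[[0,0,0],[0,0,0],15]]' 30
```

```text
time: 17.05
ee_pos: [0.6122, 0.332, 0.0214]
tcp_rot: [-90.0, 0.2, 8.5]
wrist_force: [0.3, -0.4, 1.2]
opening: 0.0851
time: 17.85
ee_pos: [0.6128, 0.3324, 0.0227]
tcp_rot: [-90.0, 0.1, 8.5]
wrist_force: [-0.2, -0.6, 5.8]
opening: 0.0235
```

```bash
python3 -m inch '[[[0,-30,0],[0,0,0],15],[[0,-75,0],[0,0,0],15],[[0,-120,0],[0,0,0],15],[[0,-155,0],[0,0,0],15],[[0,-155,0],[0,0,0],15]]' 30;  python3 go.py .579 -.319 .18 0.5
```

```text
time: 18.35
ee_pos: [0.6145, 0.3332, 0.1843]
tcp_rot: [-89.8, -0.4, 8.5]
wrist_force: [0.2, 1.0, -0.4]
opening: 0.0235
shift [-131.6    1.4 -639.7] turn [-0.004  0.14   0.007] rows 13.062710784668413 0.9337249438301984
t 18.35 q [ 28.  26.  30.  94.   0. 110.] pos [0.6145 0.3332 0.1843] rot [-89.8  -0.4   8.5] open 0.023507617186756116 F [ 0.2  1.  -0.4]
```

```bash
python3 -m inch '[[[-132,1,-640],[-0.004,0.14,0.007],15],[[-132,1,-640],[-0.004,0.14,0.007],15],[[-132,1,-640],[-0.004,0.14,0.007],15],[[-132,1,-640],[-0.004,0.14,0.007],15],[[-132,1,-640],[-0.004,0.14,0.007],15],[[-132,1,-640],[-0.004,0.14,0.007],15],[[-132,1,-640],[-0.004,0.14,0.007],15],[[-132,1,-640],[-0.004,0.14,0.007],15],[[-132,1,-640],[-0.004,0.14,0.007],15],[[-132,1,-640],[-0.004,0.14,0.007],15],[[-132,1,-640],[-0.004,0.14,0.007],15],[[-132,1,-640],[-0.004,0.14,0.007],15],[[-132,1,-640],[-0.004,0.14,0.007],15],[[-132,1,-640],[-0.004,0.14,0.007],15],[[-132,1,-640],[-0.004,0.14,0.007],15],[[-132,1,-640],[-0.004,0.14,0.007],15],[[-132,1,-640],[-0.004,0.14,0.007],15]]' 30;  python3 go.py .579 -.319 .04 0.5
```

```text
time: 20.05
ee_pos: [0.5789, -0.3179, 0.1804]
tcp_rot: [-90.0, 0.0, 0.6]
wrist_force: [-0.3, 0.9, -0.1]
opening: 0.0237
shift [ 1.000e-01  1.404e+02 -1.000e+00] turn [ 0.     0.001 -0.   ] rows 2.808440521978816 0.009538772865700082
t 20.05 q [-29.  20.  22.  92.  -0.  61.] pos [ 0.5789 -0.3179  0.1804] rot [-90.    0.    0.6] open 0.023697147903572566 F [-0.3  0.9 -0.1]
```

```bash
python3 -m inch '[[[0,50,-1],[0,0,0],15],[[0,100,-1],[0,0,0],15],[[0,135,-1],[0,0,0],15],[[0,145,-1],[0,0,0],15],[[0,145,-1],[0,0,0],15]]' 30; python3 go.py .579 -.319 .031 0.5
```

```text
time: 20.55
ee_pos: [0.5787, -0.3177, 0.0349]
tcp_rot: [-90.0, 0.1, 0.7]
wrist_force: [-0.1, 0.0, -0.1]
opening: 0.0238
shift [ 0.3  3.9 -1.3] turn [-0.001  0.003 -0.002] rows 0.08324802931415266 0.021672483974936405
t 20.55 q [-29.  21.   7.  76.  -0.  61.] pos [ 0.5787 -0.3177  0.0349] rot [-90.    0.1   0.7] open 0.023815675492744673 F [-0.1  0.  -0.1]
```

```bash
python3 -m inch '[[[0,2.5,-1],[0,0,0],15],[[0,4,-1],[0,0,0],15],[[0,4,-1],[0,0,0],15]]' 30; python3 -m inch '[[[0,1,0],[0,0,0],15],[[0,1,0],[0,0,0],15]]' 30
```

```text
time: 20.85
ee_pos: [0.5795, -0.319, 0.0324]
tcp_rot: [-90.0, -0.0, 0.7]
wrist_force: [-0.2, -0.6, -0.4]
opening: 0.0237
time: 21.05
ee_pos: [0.5798, -0.3192, 0.0321]
tcp_rot: [-90.0, -0.1, 0.7]
wrist_force: [0.1, -0.2, -0.3]
opening: 0.0236
```

```bash
python3 -m inch '[[[0,1.5,0],[0,0,0],15],[[0,1.5,0],[0,0,0],15]]' 30; python3 -m inch '[[[0,1,0],[0,0,0],15],[[0,1,0],[0,0,0],15]]' 30
```

```text
time: 21.25
ee_pos: [0.5799, -0.3194, 0.0307]
tcp_rot: [-90.1, -0.1, 0.7]
wrist_force: [0.4, 0.4, 0.1]
opening: 0.0237
time: 21.45
ee_pos: [0.5799, -0.3194, 0.0307]
tcp_rot: [-90.1, -0.1, 0.6]
wrist_force: [-2.5, 0.7, 6.2]
opening: 0.0235
```

```bash
python3 -m inch '[[[0,-0.5,0],[0,0,0],35],[[0,-0.5,0],[0,0,0],50],[[0,-0.5,0],[0,0,0],50],[[0,-0.5,0],[0,0,0],50],[[0,-30,0],[0,0,0],50],[[0,-75,0],[0,0,0],50],[[0,-120,0],[0,0,0],85],[[0,-150,0],[0,0,0],85],[[0,-150,0],[0,0,0],85]]' 30;  python3 go.py .4706 .196 .18 3.5
```

```text
time: 22.35
ee_pos: [0.581, -0.32, 0.1863]
tcp_rot: [-90.3, -0.5, 0.7]
wrist_force: [-0.4, -0.3, 0.4]
opening: 0.0849
shift [-104.6    2.7  517.3] turn [ 0.005 -0.05   0.009] rows 10.554845864513757 0.3387516330129625
t 22.35 q [-29.  20.  22.  92.  -0.  61.] pos [ 0.581  -0.32    0.1863] rot [-90.3  -0.5   0.7] open 0.08488526314430823 F [-0.4 -0.3  0.4]
```

```bash
python3 -m inch '[[[-105,2,517],[0.005,-0.05,0.009],85],[[-105,2,517],[0.005,-0.05,0.009],85],[[-105,2,517],[0.005,-0.05,0.009],85],[[-105,2,517],[0.005,-0.05,0.009],85],[[-105,2,517],[0.005,-0.05,0.009],85],[[-105,2,517],[0.005,-0.05,0.009],85],[[-105,2,517],[0.005,-0.05,0.009],85],[[-105,2,517],[0.005,-0.05,0.009],85],[[-105,2,517],[0.005,-0.05,0.009],85],[[-105,2,517],[0.005,-0.05,0.009],85],[[-105,2,517],[0.005,-0.05,0.009],85],[[-105,2,517],[0.005,-0.05,0.009],85],[[-105,2,517],[0.005,-0.05,0.009],85],[[-105,2,517],[0.005,-0.05,0.009],85]]' 30;  python3 go.py .4706 .196 .014 3.5;  python3 m1.py tree .579 -.319 .012 0
```

```text
time: 23.75
ee_pos: [0.4703, 0.195, 0.1803]
tcp_rot: [-90.0, 0.0, 3.5]
wrist_force: [-0.7, 0.2, -0.3]
opening: 0.0851
shift [  0.5 166.2   1.1] turn [ 0.001 -0.    -0.001] rows 3.325069317795741 0.007775208703603172
t 23.75 q [ 23.  -1.  -2.  89.  -0. 109.] pos [0.4703 0.195  0.1803] rot [-90.    0.    3.5] open 0.08507936258506534 F [-0.7  0.2 -0.3]
tree top 0.71 [ 0.5819 -0.3204  0.0045] 0.3 0.062
tree scene 0.78 [ 0.5796 -0.3202  0.0991] 5.7 0.103
```

Tree stands at about 66 mm behind the pond. Now down over the car.

```bash
python3 -m inch '[[[0.5,50,1],[0,0,0],85],[[0.5,100,1],[0,0,0],85],[[0.5,135,1],[0,0,0],85],[[0.5,155,1],[0,0,0],85],[[0.5,165,1],[0,0,0],85],[[0.5,165,1],[0,0,0],85]]' 30; python3 -m inch '[[[0,0,0],[0,0,0],75],[[0,0,0],[0,0,0],60],[[0,0,0],[0,0,0],60],[[0,0,0],[0,0,0],60],[[0,0,0],[0,0,0],60],[[0,0,0],[0,0,0],60]]' 25
```

```text
time: 24.55
ee_pos: [0.4705, 0.1952, 0.0148]
tcp_rot: [-90.1, 0.1, 3.4]
wrist_force: [-0.1, -0.2, -0.0]
opening: 0.085
time: 25.15
ee_pos: [0.4714, 0.1955, 0.0168]
tcp_rot: [-90.0, -0.0, 3.4]
wrist_force: [-1.6, -3.1, 5.5]
opening: 0.0669
```

```bash
python3 -m inch '[[[0,-30,0],[0,0,0],60],[[0,-75,0],[0,0,0],60],[[0,-120,0],[0,0,0],60],[[0,-150,0],[0,0,0],60],[[0,-150,0],[0,0,0],60]]' 25;  python3 go.py .5128 -.1198 .17 90.5
```

```text
time: 25.65
ee_pos: [0.4733, 0.1963, 0.1727]
tcp_rot: [-89.9, -0.5, 3.4]
wrist_force: [0.7, -0.0, -0.4]
opening: 0.0666
shift [  20.8    2.  -317.9] turn [ 0.005 -1.521  0.009] rows 6.371802140297974 10.14267144048104
t 25.65 q [ 23.  -2.  -3.  88.  -0. 109.] pos [0.4733 0.1963 0.1727] rot [-89.9  -0.5   3.4] open 0.066565349892406 F [ 0.7 -0.  -0.4]
```

```bash
python3 -m inch '[[[21,2,-318],[0.005,-1.521,0.009],60],[[21,2,-318],[0.005,-1.521,0.009],60],[[21,2,-318],[0.005,-1.521,0.009],60],[[21,2,-318],[0.005,-1.521,0.009],60],[[21,2,-318],[0.005,-1.521,0.009],60],[[21,2,-318],[0.005,-1.521,0.009],60],[[21,2,-318],[0.005,-1.521,0.009],60],[[21,2,-318],[0.005,-1.521,0.009],60],[[21,2,-318],[0.005,-1.521,0.009],60],[[21,2,-318],[0.005,-1.521,0.009],60],[[21,2,-318],[0.005,-1.521,0.009],60],[[21,2,-318],[0.005,-1.521,0.009],60],[[21,2,-318],[0.005,-1.521,0.009],60],[[21,2,-318],[0.005,-1.521,0.009],60]]' 25;  python3 go.py .5128 -.1198 .04 90.5
```

```text
time: 27.05
ee_pos: [0.513, -0.1198, 0.1699]
tcp_rot: [-90.0, -0.0, 90.3]
wrist_force: [0.1, 0.3, -0.6]
opening: 0.0669
shift [ -0.  129.9   0.2] turn [-0.    -0.003  0.   ] rows 2.5986383776158597 0.017821583760189223
t 27.05 q [-13.   1.  -1.  88.   0. -14.] pos [ 0.513  -0.1198  0.1699] rot [-90.   -0.   90.3] open 0.06692778896080359 F [ 0.1  0.3 -0.6]
```

```bash
python3 -m inch '[[[0,50,0],[0,0,0],60],[[0,100,0],[0,0,0],60],[[0,125,0],[0,0,0],60],[[0,135,0],[0,0,0],60],[[0,135,0],[0,0,0],60],[[0,135,0],[0,0,0],60]]' 25; python3 -m inch '[[[0,2.5,0],[0,0,0],60],[[0,4,0],[0,0,0],60],[[0,4,0],[0,0,0],60]]' 25;  python3 go.py .5128 -.1198 .0288 90.5;python3 - <<'E'
from h import *
q=bot.camera('scene'); b=cv2.resize(q['frame'][90:230,180:350],None,fx=4,fy=4,interpolation=2)
cv2.imwrite('pics/car.png',b[:,:,::-1])
E
```

```text
time: 27.65
ee_pos: [0.514, -0.12, 0.0366]
tcp_rot: [-90.1, 0.0, 90.3]
wrist_force: [-0.1, 0.1, -0.6]
opening: 0.0671
time: 27.95
ee_pos: [0.5144, -0.1201, 0.0333]
tcp_rot: [-90.2, 0.0, 90.3]
wrist_force: [1.0, -0.8, -0.0]
opening: 0.0666
shift [0.3 4.5 1.6] turn [ 0.003 -0.003 -0.001] rows 0.09534711136228292 0.031222982119356986
t 27.95 q [-13.   3. -14.  73.   0. -13.] pos [ 0.5144 -0.1201  0.0333] rot [-90.2   0.   90.3] open 0.06655685030770733 F [ 1.  -0.8 -0. ]
```

View pics/car.png

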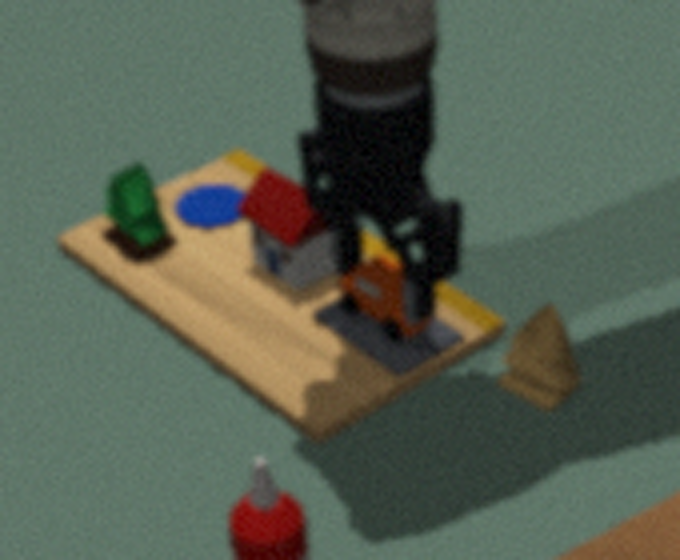

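```bash
python3 -m inch '[[[0,2,1],[0,0,0],60],[[0,4,1],[0,0,0],60],[[0,4,1],[0,0,0],60]]' 25; python3 -m inch '[[[0,1,0],[0,0,0],60],[[0,1,0],[0,0,0],60]]' 25;python3 -m inch '[[[0,1,0],[0,0,0],60],[[0,1,0],[0,0,0],60]]' 25
```

```text
time: 28.3
ee_pos: [0.5132, -0.12, 0.029]
tcp_rot: [-90.2, 0.0, 90.3]
wrist_force: [0.6, 0.6, -0.3]
opening: 0.0668
time: 28.5
ee_pos: [0.5133, -0.1201, 0.0288]
tcp_rot: [-90.2, 0.0, 90.3]
wrist_force: [-1.9, 0.6, 8.2]
opening: 0.0664
time: 28.7
ee_pos: [0.5133, -0.1201, 0.0288]
tcp_rot: [-90.2, 0.0, 90.3]
wrist_force: [-4.3, 1.5, 8.7]
opening: 0.0666
```

Contact. Release, lift, and move aside (toward the sheet) to look.

```bash
python3 -m inch '[[[0,-0.5,0],[0,0,0],72],[[0,-0.5,0],[0,0,0],78],[[0,-0.5,0],[0,0,0],78],[[0,-0.5,0],[0,0,0],78],[[0,-0.5,0],[0,0,0],78],[[0,-30,0],[0,0,0],78],[[0,-75,0],[0,0,0],78],[[0,-120,0],[0,0,0],78],[[0,-160,0],[0,0,0],78],[[100,-160,0],[0,0,0],78],[[200,-160,0],[0,0,0],78],[[350,-160,0],[0,0,0],78],[[350,-160,0],[0,0,0],78],[[350,-160,0],[0,0,0],78],[[350,-160,0],[0,0,0],78],[[350,-160,0],[0,0,0],78],[[350,-160,0],[0,0,0],78],[[350,-160,0],[0,0,0],78]]' 25
for a in "house .514 -.22 .012 0" "roof .514 -.22 .052 0" "tree .579 -.319 .012 0" "car .513 -.12 .016 1.57" "parking .513 -.12 .012 0" "pond .514 -.319 .012 0"; do python3 m1.py $a; done
python3 - <<'E'
from h import *
for c,s in (('scene',np.s_[90:230,180:350]),('top',np.s_[110:260,320:510])):
    q=bot.camera(c); cv2.imwrite(f'pics/end_{c}.png',cv2.resize(q['frame'][s],None,fx=4,fy=4,interpolation=2)[:,:,::-1])
print(bot.get_obs()['time'])
E
```

```text
time: 30.5
ee_pos: [0.5105, 0.2311, 0.188]
tcp_rot: [-90.2, 0.1, 90.4]
wrist_force: [-0.4, -0.4, -0.4]
opening: 0.0779
house top 0.56 [ 0.5135 -0.1709  0.2346] 13.4 0.892
house scene 0.6 [ 0.5173 -0.216   1.1608] 66.5 0.377
roof top 0.89 [ 0.5131 -0.2217  0.0424] 2.4 0.052
roof scene 0.65 [ 0.5116 -0.2235 -0.088 ] -5.0 0.109
tree top 0.8 [ 0.5823 -0.3211  0.047 ] 2.7 0.073
tree scene 0.81 [ 0.5793 -0.3203  0.1291] 7.4 0.081
car top 0.79 [ 0.5112 -0.1221  1.6338] 93.6 0.071
car scene 0.62 [ 0.5125 -0.12   -1.5284] -87.6 0.07
parking top 0.77 [ 0.5141 -0.1203 -0.002 ] -0.1 0.031
parking scene 0.69 [ 0.5173 -0.1151 -3.073 ] -176.1 0.202
pond top 0.63 [ 0.5154 -0.3167  1.2718] 72.9 0.07
pond scene 0.71 [ 0.5191 -0.3195  0.6505] 37.3 0.144
31.8
```

View pics/end_scene.png

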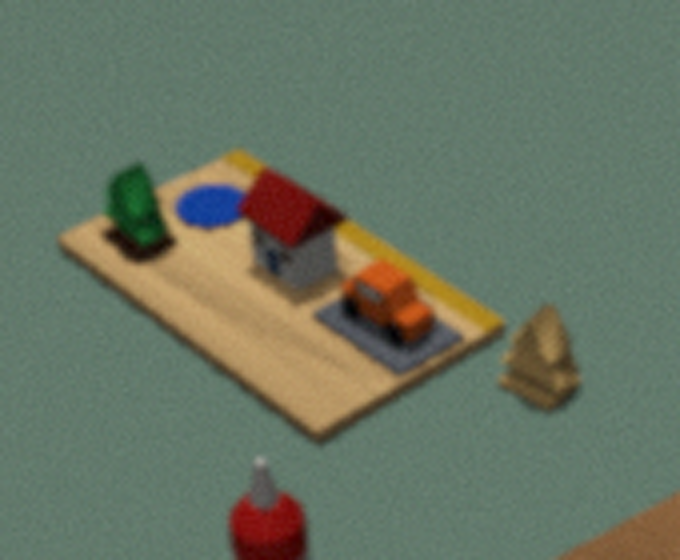

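View pics/end_top.png

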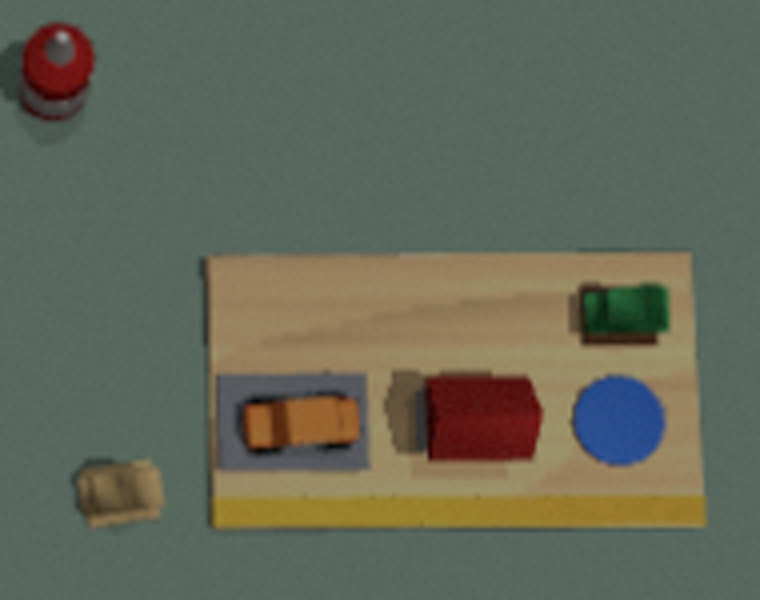

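```bash
python3 -c "
from workcell import bot
print(bot.job_done())"
```

```text
the job is handed in; nothing more can be done
None
```

The village is laid out and I handed the job in at about 32 s of the 120 s allowed. The system gives no verdict, so this rests on my own checks. I placed the house first, then the roof, the tree and the car, setting each down until contact showed on the wrist force.

| Piece | Where the last checks put it | Tolerance |
|---|---|---|
| House | within about 3 mm of midway between pond and parking (measured before the roof went on), yaw −2° and +1° in the two cameras | 15 mm, 14° |
| Roof | within about 3 mm of the house's measured position, yaw +2° in one camera and −5° in the other | 10 mm, 14° |
| Tree | about 64–67 mm behind the pond, 2–3 mm to the side | 50–80 mm, 15 mm to the side |
| Car | within about 3 mm of the middle of the parking place and about 3° of lengthwise | 15 mm, 14° |

- **Final pictures:** everything stands upright and released, the arm is clear, and the glue bottle and the unpainted tree look where they were.
- **Checks that failed or disagreed:** in the last look the house fits were useless in both cameras because the roof hides it. The parking fit from the scene camera was poor, and the pond fit weak, because the car and roof partly hide them. For these I relied on the earlier measurements and the pictures.

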